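# Lay the tall biscuit tin down against the stop

### The arm

A 6-joint arm with a two-finger parallel gripper is mounted at the origin on the work surface. World frame = base frame: x ahead of the robot, y to its left, z up, the work surface at z = 0. Lengths are in m, angles in rad, forces in N, time in s.
With the tool pointing down it reaches from about 0.4 to 0.925 m from the base axis. Payload 12.5 kg.
Tool frame: the origin (TCP) lies on the centre line of the jaws, within the pads' length; the fingertips stand 25 mm ahead of it and the grasp point (between the pads) lies 6 mm ahead of it (ctrl.tip_reach is the distance from the TCP to the fingertips, in m); y points along the fingers, x is the direction in which the jaws open and shut, and the axes are right-handed (so a half turn about y gives the same grasp; the last joint's range is limited). The gripper opens to 95 mm and grips with 3 to 60 N. Pads are 20 mm wide; open, the fingers measure 119 mm over their backs; the gripper's body (75 mm by 180 mm) begins 59 mm behind the grasp point.
Start: joints at [-1.262, 0.491, 1.559, -0, 1.092, -0.106], TCP at [0.252, -0.572, 0.24] pointing down, gripper open.
Joint ranges: [-3.1, 3.1], [-0.84, 2.19], [0.05, 2.79], [-1.13, 4.28], [0.06, 2.93], [-2.69, 2.69]. Speed limits (rad/s): [2.22, 2.22, 2.79, 3.14, 3.14, 3.14].

### API

Orientations are given as a 3x3 rotation matrix whose columns are the frame's x, y, z axes.
In Python, from rig import ctrl gives the robot as it stands.
- The arm moves only by the tool drive_tool, never from a script. Its arguments are lists of equal length, an entry for each row: "claw": the opening, from 0 (shut) to 1 (fully open); "translation": the shift along the tool's x, y, z in m, a list of three; "delta_rot": the turn, a rotation vector about the tool's x, y, z in degrees, a list of three. A call has 1 to 12 rows; each row is the pose to reach, as a shift and turn from the pose commanded when the call began, along the tool's axes at that moment; what a row does not reach only later rows make up. A row lasts 1/12 s, in which the tool goes at most 41.7 mm and 7.16 degrees, less where a joint would pass 70% of its speed; a pose out of reach is approached as far as the arm can. A call with a gripper value outside its range is refused whole. The fingers move at their own pace and stop on an object; "grip_force" is the grip in N (left out, the last holds). Time passes only in rows, so rows that repeat a pose let the fingers close. It gives the time, the measured TCP pose, the force and the opening at its end, in the units of the state.
- ctrl.state(): the state, without advancing time (a new reading comes with each control period).
- ctrl.camera(name): name is "scene" or "side" or "wrist"; returns a dict with "color" (480x640x3 uint8, blue, green, red), "mtx" (3x3 intrinsics, pixels), "eye" and "orientation" of the camera in the world. Camera axes: x right, y down, z forward; pixel columns grow to the right and rows downward; lengths in m; the calibration is good to about 2 mm. A picture is of the moment at which its call begins. There is no depth.
- ctrl.hand_in(): hands the job in, once; it reports no verdict.
Trained networks look in a picture, given as the dict that the camera call returned (one of the last four; its "shot" number tells which), for a name from the list of things; names that differ only in an ending like _2 or _b are one class to them, and where a whole thing is asked for, a point or a joint stands for the part that bears it (a point fixed in the world has none). Each returns a list of dicts, best first, with "p" (0 to 1); they miss things now and then, are a little off and sometimes report something else, mostly with a low value. They report only what shows in the picture. A call takes as long as a camera call. They do not tell look-alikes from the thing itself.
- ctrl.search_frame(picture, label): "position" ([row, column] in pixels, amid what is visible of it).
- ctrl.place_of(picture, label): "position" ([row, column] in pixels: a listed point, or the origin of a listed thing).
The state is a dict: "time_s": time; "joint_pos": joint angles; "joint_velocities": joint speeds; "effort": joint torques, N m; "position": TCP position; "ee_rot": TCP orientation; "ft_force": force on the tool from outside, world axes, zero at the start; "ft_torque": the same for the moment, N m; "finger_gap": opening from 0.0 (shut) to 1.0 (fully open).
Only numpy, scipy, OpenCV 4.12 (cv2) and the standard library are available. Lean on these libraries where they do the work, as an engineer would, in place of code of your own. Each camera call takes 0.05 s, during which the arm holds its last target.

### The job

The roof window cannot swing in over the tall biscuit tin. With the fingertips only, never gripping, lifting or pushing hard on it, tip the tin over away from the dark rail of its wooden stand and ease it all the way down onto its broad side without letting it drop, then push it along the board until its foot is flat against the rail, squarely and roughly in the middle of the board's width. Leave everything else on the table where it is.

Things in the scene. Friction and masses are not known exactly. Their poses are not given: they have to be found in the camera images.
- tin: Tall flat closed biscuit tin, blue, brass-coloured lid, paper label: 95 mm wide (its x), 40 mm deep (its y), 200 mm tall (its z), 0.28 to 0.46 kg, evenly filled, loose. Origin: centre of its underside; z runs from foot to lid. It starts upright on the stand, its broad +y face turned to the rail, 10 to 25 mm from it.
- stand: Low beech stand, fixed: board 160 mm wide (its x), y = -85 to +160 mm, top face at z = 24 mm; dark end rail (the stop) at its +y end, inner face at y = +140 mm, top at z = 60 mm. Origin on the table. If the tin tips away from the rail without sliding, its lid end comes to lie 20 to 40 mm beyond the board's -y end, 24 mm above the marble.
- jam1: jam pot with a dark red body and white lid, closed, 62 mm across, 75 mm tall, on the clear turntable (220 mm across, top 22 mm above the table); leave alone. Origin at the centre of its underside.
- jam2: jam pot with an amber body and red lid, closed, 62 mm across, 75 mm tall, on the clear turntable (220 mm across, top 22 mm above the table); leave alone. Origin at the centre of its underside.
- jam3: jam pot with a green body and yellow lid, closed, 62 mm across, 75 mm tall, on the clear turntable (220 mm across, top 22 mm above the table); leave alone. Origin at the centre of its underside.
- egg_cup: White porcelain egg cup, 52 mm across, 62 mm tall; leave alone. Origin at the centre of its underside.
- coffee_spoon: Stainless coffee spoon lying flat, about 130 mm long along its x; leave alone. Origin near its middle.
- sugar_bowl: Blue bowl, 100 mm across, 50 mm tall; leave alone. Origin at the centre of its underside.
- mug: Terracotta-coloured mug, 80 mm across, 90 mm tall, handle at its +y; leave alone. Origin at the centre of its underside.
Not all that is in view belongs to the job. There is more than one size of the tin; the job needs the middle-sized.

How it is judged:
At the end, for the whole second after the job is handed in: The tin lies flat on a broad side on the board (long axis within 3 degrees of level), its foot end towards the rail with the middle of the foot no more than 7 mm from it, its long axis within 0.10 rad of square to the rail, its middle within 30 mm of the board's centre line, and at rest (angle between tin's own z axis and vertical between 1.52 and 1.62 rad and y of tin in the frame of stand between 0.133 and 0.145 m and x of tin in the frame of stand between -0.03 and 0.03 m and z of tin in the frame of stand between 0.037 and 0.051 m and angle between the z axis of tin and the y axis of stand, either way round below 0.1 rad and linear speed of tin below 0.01 m/s and angular speed of tin below 0.1 rad/s); the robot touches nothing.
It fails at once if the tin is dropped or knocked over: it turns faster than 3.5 rad/s (angular speed of tin above 3.5 rad/s).
It fails at once if the tin is lifted: the centre of its foot is more than 65 mm above the table (tipping it over brings it to 44 mm) (height (world z) of tin above 0.065 m).
It fails at once if the tin is gripped or forced on its way: the fingers bear on it with more than 20 N while its foot is not yet at the rail (more than 10 mm from it) (contact force between the fingers and tin above 20 N and y of tin in the frame of stand below 0.13 m).
It fails at once if the fingers press the tin against the rail with more than 40 N (contact force between the fingers and tin above 40 N).
It fails at once if a jam pot, the egg cup, the spoon, the bowl or the mug is moved more than 20 mm (distance of any of jam1, jam2, jam3, egg_cup, coffee_spoon, sugar_bowl, mug from where it was at the start of the episode above 0.02 m).
It also fails if it takes over 72 s, if anything falls off the work surface, if the arm or the gripper's body presses on something with over 40 N, if the wrist force passes 120 N, or if a joint passes its speed limit or range.

## Working session

There is one attempt and no reset: what is moved stays moved. The work goes in short steps, Python scripts to look and compute and a tool call to move; the robot and the scene stay as the last step left them, time stands still between calls to the robot, and variables do not carry over. Pictures are saved under pics/ and viewed, and the job is handed in when it is done.

Besides the shell and the picture viewer there is one more tool, called as name(argument=value, ...) on one line, values as JSON. drive_tool: Moves the arm, as the interface text tells. Its arguments: {"type":"object","properties":{"claw":{"type":"array"},"translation":{"type":"array"},"delta_rot":{"type":"array"},"grip_force":{"type":"number"}},"required":["claw","translation","delta_rot"]}

```bash
ls; mkdir -p pics; python3 - <<'E'
from rig import ctrl
import cv2
for n in ["scene","side","wrist"]:
    p=ctrl.camera(n); cv2.imwrite(f"pics/{n}0.png",p["color"]); print(n,p["eye"],p["mtx"],p["orientation"])
    for l in ["tin","stand"]:
        print(l,[(d["p"],d["position"]) for d in ctrl.search_frame(p,l)],[(d["p"],d["position"]) for d in ctrl.place_of(p,l)])
print(ctrl.state())
E
```

```text
pics
scene [1.20147009 0.81378997 0.81060368] [[595.0667651    0.         318.18989927]
 [  0.         595.0667651  242.33579233]
 [  0.           0.           1.        ]] [[-0.74581625  0.40912509 -0.5257136 ]
 [ 0.6658996   0.43616805 -0.60525627]
 [-0.01832605 -0.80148244 -0.59773745]]
tin [(0.95, [182.7, 424.3]), (0.91, [198.5, 309.2]), (0.76, [247.8, 366.4])] [(0.72, [277.2, 366.9]), (0.71, [245.7, 312.2]), (0.69, [239.0, 420.9])]
stand [(0.64, [241.5, 287.3])] [(0.91, [228.6, 285.5])]
side [0.29961232 0.48109739 0.61717801] [[439.1544552    0.         323.58727692]
 [  0.         439.1544552  244.46255011]
 [  0.           0.           1.        ]] [[-0.89355751 -0.33573301  0.29805758]
 [-0.44887177  0.68039943 -0.57928468]
 [-0.00831321 -0.65141381 -0.75867709]]
tin [(0.93, [286.3, 313.1]), (0.79, [190.9, 330.6]), (0.67, [284.7, 443.9])] [(0.91, [351.1, 421.2]), (0.81, [313.3, 313.6]), (0.74, [240.0, 330.8])]
stand [(0.56, [233.7, 364.8])] [(0.61, [216.1, 359.8])]
wrist [ 0.32278815 -0.54031878  0.38553565] [[338.31109094   0.         321.30563304]
 [  0.         338.3110909
[... 330 characters left out ...]
1748e-05,
        1.09168369e+00, -1.05586230e-01]), 'joint_velocities': array([ 0.00290126, -0.00049543,  0.00076523, -0.00171089,  0.00100789,
       -0.00030558]), 'effort': array([ 7.38669296e-04, -6.12386799e+01, -2.58412689e+01,  6.93214266e-02,
        4.45820228e-02,  2.17513751e-06]), 'position': array([ 0.25191432, -0.57199004,  0.23967665]), 'ee_rot': array([[ 4.02989261e-01,  6.53373049e-05,  9.15204704e-01],
       [-9.15204698e-01, -1.08663183e-04,  4.02989266e-01],
       [ 1.25779289e-04, -9.99999992e-01,  1.60069125e-05]]), 'ft_force': array([-0.37369096,  0.49953777, -0.56703119]), 'ft_torque': array([-0.0043631 , -0.02591397, -0.01049295]), 'finger_gap': 1.000510868346262}
```

View pics/scene0.png

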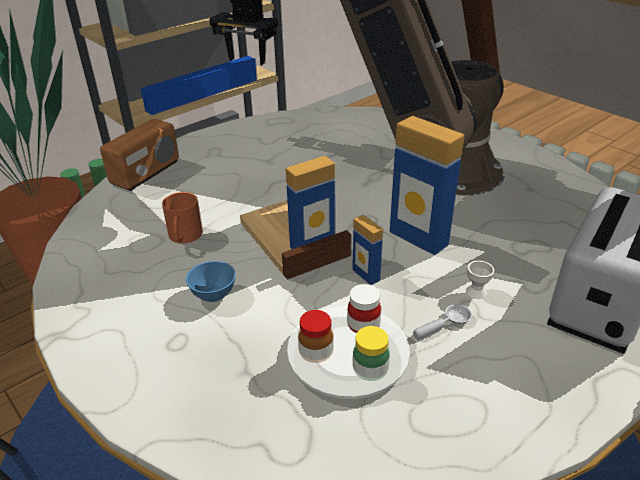

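View pics/side0.png

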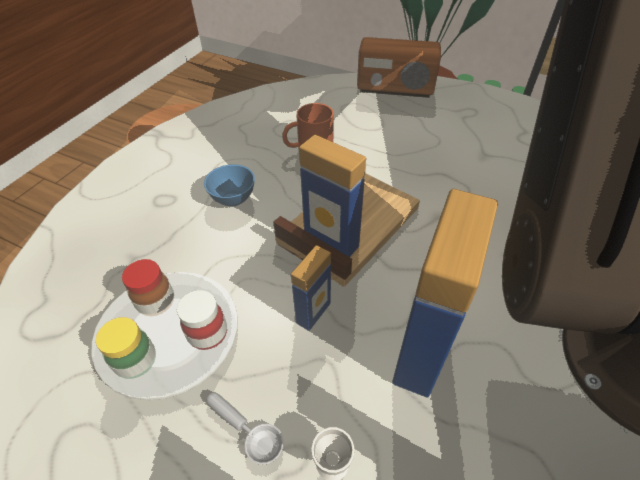

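```bash
python3 - <<'E'
import cv2
a=cv2.imread("pics/scene0.png")[140:290,225:390]; cv2.imwrite("pics/sc_z.png",cv2.resize(a,None,fx=4,fy=4,interpolation=2)[:600,:800])
a=cv2.imread("pics/side0.png")[125:285,265:425]; cv2.imwrite("pics/si_z.png",cv2.resize(a,None,fx=3.75,fy=3.75,interpolation=2)[:600,:800])
E
```

```text
(no output)
```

View pics/sc_z.png

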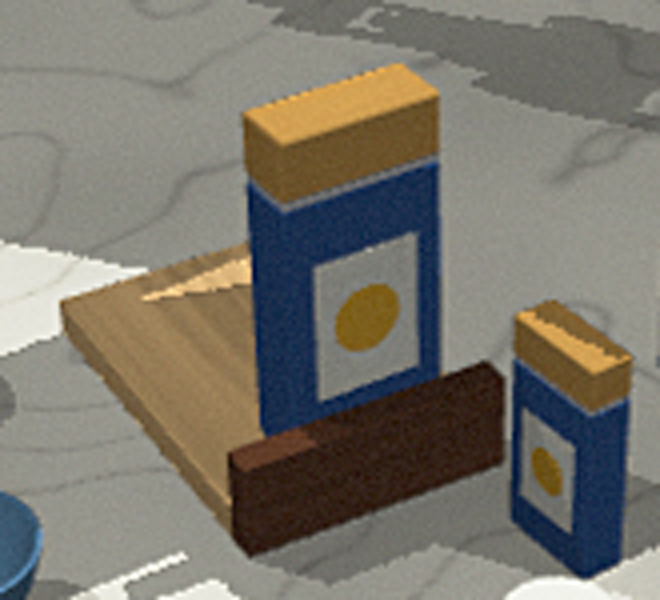

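View pics/si_z.png

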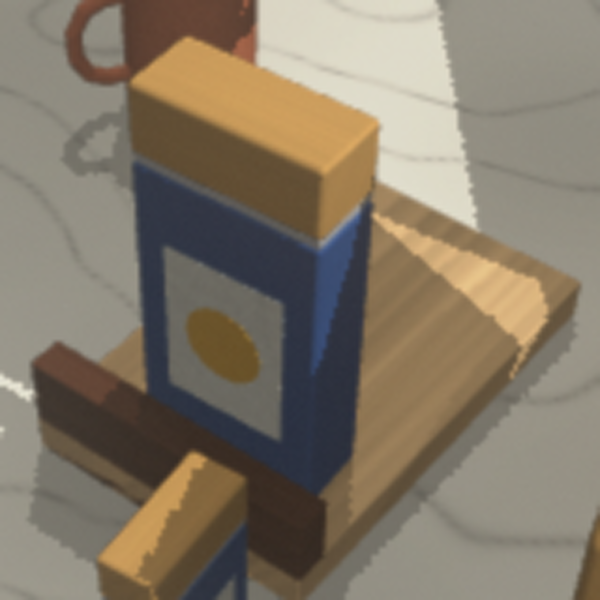

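```bash
cat > fit.py <<'E'
import numpy as np
from scipy.optimize import least_squares
K={'scene':(595.0667651,318.18989927,242.33579233),'side':(439.1544552,323.58727692,244.46255011)}
E={'scene':np.array([1.20147009,0.81378997,0.81060368]),'side':np.array([0.29961232,0.48109739,0.61717801])}
R={'scene':np.array([[-0.74581625,0.40912509,-0.5257136],[0.6658996,0.43616805,-0.60525627],[-0.01832605,-0.80148244,-0.59773745]]),
'side':np.array([[-0.89355751,-0.33573301,0.29805758],[-0.44887177,0.68039943,-0.57928468],[-0.00831321,-0.65141381,-0.75867709]])}
def proj(c,P):
    q=R[c].T@(np.asarray(P)-E[c]); f,cx,cy=K[c]; return np.array([cx+f*q[0]/q[2],cy+f*q[1]/q[2]])
def un(c,z):
    return (z[0]/4+225,z[1]/4+140) if c=='scene' else (z[0]/3.75+265,z[1]/3.75+125)
def T(p,v):
    c,s=np.cos(p[2]),np.sin(p[2]); return np.array([p[0]+c*v[0]-s*v[1],p[1]+s*v[0]+c*v[1],v[2]])
def fit(obs,p0):
    f=lambda p:np.concatenate([proj(c,T(p,v))-px for c,px,v in obs])
    r=least_squares(f,p0,loss='soft_l1'); return r.x,f(r.x).reshape(-1,2)
if __name__=="__main__":
    np.set_printoptions(precision=4,suppress=True)
    S=[('scene',(62,303),(.08,-.085,.024)),('scene',(232,468),(.08,.16,.06)),('scene',(503,378),(-.08,.16,.06)),('scene',(228,453),(.08,.14,.06)),('scene',(490,362),(-.08,.14,.06)),
    ('side',(578,288),(-.08,-.085,.024)),('side',(35,362),(.08,.16,.06)),('side',(60,343),(.08,.14,.06)),('side',(325,500),(-.08,.14,.06))]
    h=.0475;d=.02;z=.224
    Tn=[('scene',(245,113),(h,-d,z)),('scene',(285,145),(h,d,z)),('scene',(438,97),(-h,d,z)),('scene',(402,64),(-h,-d,z)),
    ('side',(190,38),(h,-d,z)),('side',(130,85),(h,d,z)),('side',(320,178),(-h,d,z)),('side',(378,127),(-h,-d,z))]
    out=[]
    for o in (S,Tn):
        o=[(c,un(c,p),v) for c,p,v in o]
        best=min((fit(o,[.5,0,a]) for a in (0,1.5,3,-1.5)),key=lambda r:np.abs(r[1]).sum())
        print(best[0]); print(best[1]); out.append(best[0])
    s,t=out
    c,sn=np.cos(s[2]),np.sin(s[2]);dx,dy=t[0]-s[0],t[1]-s[1]
    print("tin in stand",c*dx+sn*dy,-sn*dx+c*dy,t[2]-s[2])
E
python3 fit.py
```

```text
[ 0.5114 -0.091  -0.22  ]
[[-0.2433 -1.2574]
 [ 2.8914  0.6681]
 [ 1.7974 -0.2421]
 [-0.452  -0.7407]
 [ 0.1806 -0.9014]
 [ 1.2921 -1.6225]
 [-2.6011 -0.4263]
 [-1.4805 -1.7073]
 [-0.073   0.5118]]
[ 0.5225  0.0196 -0.1998]
[[ 0.3585 -0.9625]
 [-0.0098 -0.2959]
 [ 3.3304 -1.105 ]
 [ 2.0443 -0.9624]
 [-1.2366 -1.362 ]
 [-2.4383 -0.9645]
 [-0.3287  0.0952]
 [ 0.7507 -0.8832]]
tin in stand -0.013262921999756507 0.11041832950710151 0.020127478330388915
```

```bash
cat > u.py <<'E'
from fit import *
def ray(c,u,v,z):
    f,cx,cy=K[c]; d=R[c]@np.array([(u-cx)/f,(v-cy)/f,1]); return E[c]+d*(z-E[c][2])/d[2]
E
python3 - <<'E'
from u import *
np.set_printoptions(precision=3,suppress=True)
print("big foot scene",ray('scene',420.9,239,0),"side",ray('side',421.2,351.1,0))
print("small",ray('scene',366.9,277.2,0),ray('side',313.6,313.3,0))
print("tin",ray('scene',312.2,245.7,.024),ray('side',330.8,240,.024))
# big tin: bottom corner scene (445,252),(392,232); top height via vertical edge
b=ray('scene',444,252,0)
for z in (.2,.25,.3,.35,.4): print(z,proj('scene',[b[0],b[1],z]))
print(b, ray('scene',392,233,0), ray('side',396,385,0), ray('side',431,395,0))
from rig import ctrl
print([a for a in dir(ctrl) if not a.startswith('_')], ctrl.tip_reach)
E
```

```text
big foot scene [0.309 0.144 0.   ] side [0.312 0.136 0.   ]
small [ 0.495  0.155 -0.   ] [0.49  0.149 0.   ]
tin [0.527 0.018 0.024] [0.526 0.013 0.024]
0.2 [454.722 173.428]
0.25 [457.745 151.275]
0.3 [460.927 127.96 ]
0.35 [464.28  103.389]
0.4 [467.819  77.457]
[0.309 0.211 0.   ] [0.34  0.083 0.   ] [0.327 0.204 0.   ] [0.277 0.195 0.   ]
['PlanningError', 'camera', 'hand_in', 'place_of', 'search_frame', 'state', 'tip_reach'] 0.025
```

View pics/wrist0.png

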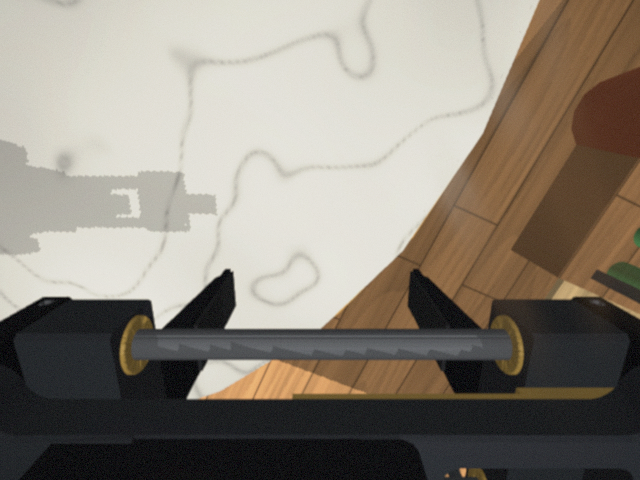

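```bash
python3 - <<'E'
from u import *
from scipy.spatial.transform import Rotation as Ro
np.set_printoptions(precision=3,suppress=True)
for n,c,u,v in [("mug",'scene',183,235),("mug",'side',315,155),("bowl",'scene',212,298),("bowl",'side',231,200)]: print(n,ray(c,u,v,0))
def ori(j):
    return Ro.from_euler('ZYZYZ',[j[0],j[1]+j[2],j[3],j[4],j[5]]).as_matrix()
j=[-1.26158667e+00,4.90861220e-01,1.55892436e+00,0,1.09168369e+00,-1.0558623e-01]
R0=np.array([[.402989,0,.915205],[-.915205,0,.402989],[0,-1,0]])
M=ori(j).T@R0; print(M)
sy=np.array([np.sin(.215),np.cos(.215),0]);sx=np.array([np.cos(.215),-np.sin(.215),0])
for sgn in(1,-1):
  for tilt in (0,20,40,50,90):
    a=np.radians(tilt)
    ty=np.sin(a)*sy-np.cos(a)*np.array([0,0,1]) # tool y
    tx=sgn*(np.cos(a)*sy+np.sin(a)*np.array([0,0,1]))
    Rt=np.column_stack([tx,ty,np.cross(tx,ty)])
    for j1 in (-.1,-.5):
     for p in (1.7,2.1):
      W=(Ro.from_euler('ZY',[j1,p]).as_matrix()).T@Rt@M.T
      e=Ro.from_matrix(W).as_euler('ZYZ')
      print(sgn,tilt,j1,p,e)
E
```

```text
mug [ 0.7   -0.244  0.   ]
mug [ 0.678 -0.218  0.   ]
bowl [ 0.772 -0.014  0.   ]
bowl [ 0.764 -0.013  0.   ]Traceback (most recent call last):
  File "<stdin>", line 9, in <module>
  File "<stdin>", line 6, in ori
  File "scipy/spatial/transform/_rotation.pyx", line 1413, in scipy.spatial.transform._rotation.Rotation.from_euler
ValueError: Expected axis specification to be a non-empty string of upto 3 characters, got ZYZYZ
```

```bash
python3 - <<'E'
import numpy as np
from scipy.spatial.transform import Rotation as Ro
np.set_printoptions(precision=2,suppress=True)
def ori(j):
    return (Ro.from_euler('ZY',[j[0],j[1]+j[2]])*Ro.from_euler('ZYZ',[j[3],j[4],j[5]])).as_matrix()
j=[-1.26158667e+00,4.90861220e-01,1.55892436e+00,0,1.09168369e+00,-1.0558623e-01]
R0=np.array([[.402989,0,.915205],[-.915205,0,.402989],[0,-1,0]])
M=ori(j).T@R0; print(M)
sy=np.array([np.sin(.215),np.cos(.215),0])
for sgn in(1,-1):
  for tilt in (0,20,40,50,90):
    a=np.radians(tilt)
    ty=np.sin(a)*sy-np.cos(a)*np.array([0,0,1]) # tool y
    tx=sgn*(np.cos(a)*sy+np.sin(a)*np.array([0,0,1]))
    Rt=np.column_stack([tx,ty,np.cross(tx,ty)])
    for j1 in (-.1,-.5):
     for p in (1.7,2.1):
      W=(Ro.from_euler('ZY',[j1,p]).as_matrix()).T@Rt@M.T
      e=Ro.from_matrix(W).as_euler('ZYZ')
      print(sgn,tilt,j1,p,e)
E
```

```text
[[-1.  0. -0.]
 [-0.  0.  1.]
 [ 0.  1. -0.]]
1 0 -0.1 1.7 [ 0.    1.44 -1.46]
1 0 -0.1 2.1 [ 0.    1.04 -1.46]
1 0 -0.5 1.7 [ 0.    1.44 -1.86]
1 0 -0.5 2.1 [ 0.    1.04 -1.86]
1 20 -0.1 1.7 [ 0.35  1.41 -1.51]
1 20 -0.1 2.1 [ 0.41  1.04 -1.66]
1 20 -0.5 1.7 [ 0.33  1.55 -1.88]
1 20 -0.5 2.1 [ 0.36  1.17 -2.02]
1 40 -0.1 1.7 [ 0.71  1.4  -1.57]
1 40 -0.1 2.1 [ 0.8   1.1  -1.85]
1 40 -0.5 1.7 [ 0.67  1.65 -1.87]
1 40 -0.5 2.1 [ 0.69  1.34 -2.12]
1 50 -0.1 1.7 [ 0.88  1.4  -1.6 ]
1 50 -0.1 2.1 [ 0.98  1.16 -1.93]
1 50 -0.5 1.7 [ 0.84  1.7  -1.85]
1 50 -0.5 2.1 [ 0.84  1.43 -2.15]
1 90 -0.1 1.7 [ 1.59  1.46 -1.7 ]
1 90 -0.1 2.1 [ 1.63  1.47 -2.1 ]
1 90 -0.5 1.7 [ 1.53  1.85 -1.71]
1 90 -0.5 2.1 [ 1.42  1.82 -2.12]
-1 0 -0.1 1.7 [-0.    1.44  1.69]
-1 0 -0.1 2.1 [-0.    1.04  1.69]
-1 0 -0.5 1.7 [-0.    1.44  1.29]
-1 0 -0.5 2.1 [-0.    1.04  1.29]
-1 20 -0.1 1.7 [0.35 1.41 1.63]
-1 20 -0.1 2.1 [0.41 1.04 1.48]
-1 20 -0.5 1.7 [0.33 1.55 1.26]
-1 20 -0.5 2.1 [0.36 1.17 1.12]
-1 40 -0.1 1.7 [0.71 1.4  1.58]
-1 40 -0.1 2.1 [0.8  1.1  1.29]
-1 40 -0.5 1.7 [0.67 1.65 1.27]
-1 40 -0.5 2.1 [0.69 1.34 1.02]
-1 50 -0.1 1.7 [0.88 1.4  1.54]
-1 50 -0.1 2.1 [0.98 1.16 1.21]
-1 50 -0.5 1.7 [0.84 1.7  1.29]
-1 50 -0.5 2.1 [0.84 1.43 0.99]
-1 90 -0.1 1.7 [1.59 1.46 1.44]
-1 90 -0.1 2.1 [1.63 1.47 1.04]
-1 90 -0.5 1.7 [1.53 1.85 1.44]
-1 90 -0.5 2.1 [1.42 1.82 1.02]
```

```bash
cat > h.py <<'E'
from u import *
from scipy.spatial.transform import Rotation as Ro
from rig import ctrl
import cv2
np.set_printoptions(precision=4,suppress=True)
def frame(yaw,tilt,roll=0):
    # tool pointing (stand y*sin tilt, down cos tilt), tool x = -stand y side
    sy=np.array([-np.sin(yaw),np.cos(yaw),0]); a=np.radians(tilt); ez=np.array([0,0,1.])
    ty=np.sin(a)*sy-np.cos(a)*ez; tx=-(np.cos(a)*sy+np.sin(a)*ez)
    M=np.column_stack([tx,ty,np.cross(tx,ty)])
    return M@Ro.from_euler('y',roll,degrees=True).as_matrix()
def rel(p,Rm,st=None):
    s=st or ctrl.state(); R0=s['ee_rot']
    return (R0.T@(np.asarray(p)-s['position'])*1000).round(1), np.degrees(Ro.from_matrix(R0.T@Rm).as_rotvec()).round(2)
def snap(n,f):
    p=ctrl.camera(n); cv2.imwrite(f"pics/{f}.png",p["color"]); return p
def stat():
    s=ctrl.state(); print("t",round(s['time_s'],2),"pos",s['position'],"gap",round(s['finger_gap'],3),"F",s['ft_force'],"q",s['joint_pos'])
    print(s['ee_rot'])
E
python3 - <<'E'
from h import *
print(rel([.43,-.20,.42],frame(-.21,0)), rel([.5245,.0175,.38],frame(-.21,0)))
E
```

```text
(array([-268.7, -180.4,  312.9]), array([-0.  , 35.8 ,  0.01])) (array([-429.6, -140.4,  487. ]), array([-0.  , 35.8 ,  0.01]))
```

drive_tool(claw=[0.6,0.6,0.6,0.6,0.6,0.6,0.6,0.6,0.6,0.6,0.6,0.6], translation=[[-0.02,-0.03,0.02],[-0.045,-0.06,0.04],[-0.07,-0.08,0.065],[-0.09,-0.1,0.09],[-0.11,-0.12,0.115],[-0.13,-0.14,0.14],[-0.155,-0.155,0.17],[-0.18,-0.17,0.2],[-0.205,-0.18,0.23],[-0.23,-0.18,0.26],[-0.25,-0.18,0.29],[-0.269,-0.18,0.313]], delta_rot=[[0,3,0],[0,6,0],[0,9,0],[0,12,0],[0,15,0],[0,18,0],[0,21,0],[0,24,0],[0,27,0],[0,30,0],[0,33,0],[0,35.8,0]])

```text
time_s: 1.75
position: [0.4307, -0.1975, 0.4201]
ee_rot: [[-0.21, 0.001, 0.978], [-0.978, -0.0, -0.21], [0.0, -1.0, 0.001]]
ft_force: [-0.6, -0.6, -1.0]
finger_gap: 0.6
```

```bash
python3 - <<'E'
from h import *
stat()
snap('scene','sc1'); 
print(rel([.5245,.0175,.38],frame(-.21,0)))
E
```

```text
t 1.75 pos [ 0.4307 -0.1975  0.4201] gap 0.6 F [-0.6437 -0.6396 -0.9936] q [-0.5696  0.1217  1.6196  0.0002  1.3992  1.2132]
[[-0.2105  0.0011  0.9776]
 [-0.9776 -0.0005 -0.2105]
 [ 0.0002 -1.      0.0012]]
(array([-226.8,   40.5,   45.4]), array([-0.08, -0.24, -0.07]))
```

View pics/sc1.png

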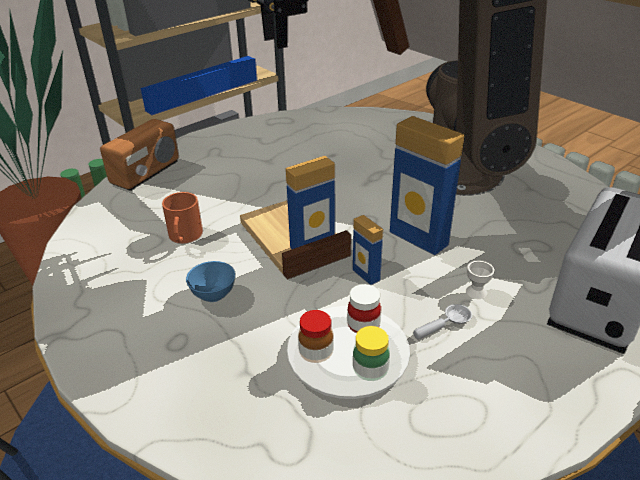

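drive_tool(claw=[0.6,0.6,0.6,0.6,0.6,0.6,0.6,0.6], translation=[[-0.035,0,0.008],[-0.07,0,0.016],[-0.105,0,0.024],[-0.14,0,0.032],[-0.175,0.01,0.038],[-0.205,0.02,0.042],[-0.227,0.03,0.0454],[-0.227,0.04,0.0454]], delta_rot=[[0,0,0],[0,0,0],[0,0,0],[0,0,0],[0,0,0],[0,0,0],[0,0,0],[0,0,0]])

```text
time_s: 2.47
position: [0.5224, 0.016, 0.379]
ee_rot: [[-0.205, 0.0, 0.979], [-0.979, 0.001, -0.205], [-0.001, -1.0, 0.0]]
ft_force: [0.7, 0.2, 0.5]
finger_gap: 0.6
```

```bash
python3 - <<'E'
from h import *
stat()
p=snap('wrist','w2'); snap('side','si2');  print(p['eye'],p['orientation'],p['mtx'])
E
```

```text
t 2.47 pos [0.5224 0.016  0.379 ] gap 0.6 F [0.673  0.155  0.5319] q [-0.0962  0.2246  1.5948  0.0007  1.322   1.6813]
[[-0.2053  0.0002  0.9787]
 [-0.9787  0.0006 -0.2053]
 [-0.0006 -1.      0.0001]]
[ 0.5983 -0.0002  0.5249] [[-0.2061 -0.9401 -0.2716]
 [-0.9785  0.1976  0.0586]
 [-0.0014  0.2778 -0.9606]] [[338.3111   0.     321.3056]
 [  0.     338.3111 237.0247]
 [  0.       0.       1.    ]]
```

View pics/w2.png

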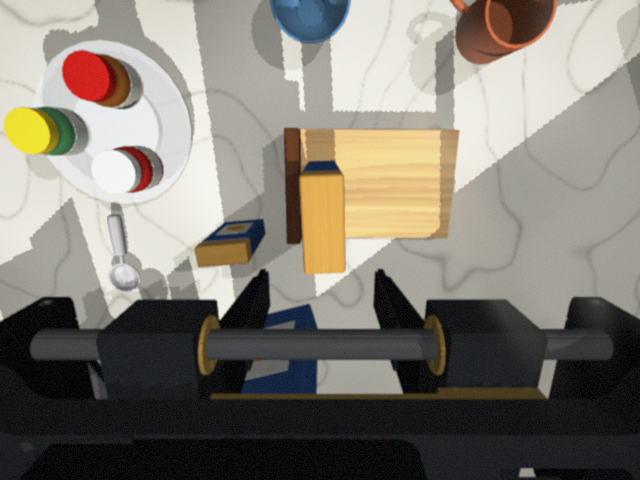

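View pics/si2.png

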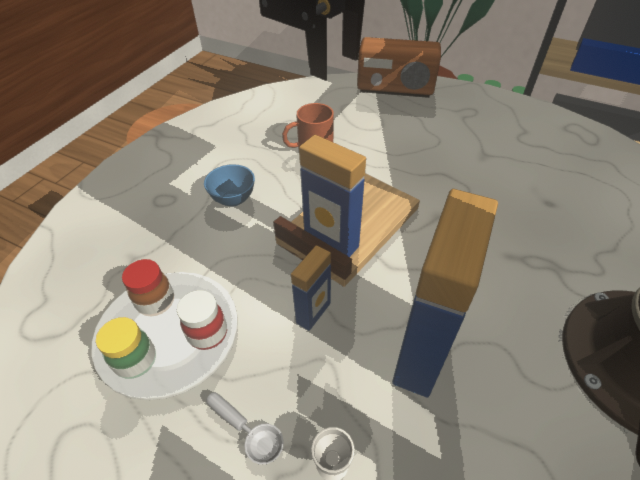

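```bash
python3 - <<'E'
from h import *
Ew=np.array([0.5983,-0.0002,0.5249]);Rw=np.array([[-0.2061,-0.9401,-0.2716],[-0.9785,0.1976,0.0586],[-0.0014,0.2778,-0.9606]])
def r(u,v,z):
    d=Rw@np.array([(u-321.3056)/338.311,(v-237.0247)/338.311,1]); return (Ew+d*(z-Ew[2])/d[2])
tl,tr,bl,br=[r(u,v,.224) for u,v in [(301,172),(343.5,172),(303,273),(345.5,272)]]
print(tl,tr,bl,br,'ctr',(tl+tr+bl+br)/4)
for a,b in((tl,bl),(tr,br)): d=a-b; print(np.linalg.norm(d),np.arctan2(d[1],d[0]))
print(np.linalg.norm(tl-tr))
ri1,ri2=r(300,128,.06),r(301,243,.06); d=ri1-ri2; print('rail',ri1,ri2,np.linalg.norm(d),np.arctan2(d[1],d[0]))
b1,b2=r(460,130,.024),r(447,238,.024); d=b1-b2; print('board',b1,b2,np.linalg.norm(d),np.arctan2(d[1],d[0]))
E
```

```text
[0.575  0.0233 0.224 ] [ 0.5673 -0.0131  0.224 ] [0.4818 0.0426 0.224 ] [0.4745 0.0027 0.224 ] ctr [0.5246 0.0139 0.224 ]
0.09515750389967581 -0.20418004648288307
0.09418334547341412 -0.16910372511158422
0.037277251509579536
rail [0.6179 0.0248 0.06  ] [0.4641 0.0586 0.06  ] 0.15748017786910462 -0.21594946131794412
board [ 0.5703 -0.1936  0.024 ] [ 0.4153 -0.159   0.024 ] 0.1588200998207322 -0.21989718364539848
```

```bash
python3 - <<'E'
from h import *
print(rel([.5245,.0155,.275],frame(-.2,0)),rel([.5245,.0155,.224],frame(-.2,0)))
E
```

```text
(array([ -2.8, 103.1,   3. ]), array([ 0.16, -0.47,  0.03])) (array([ -2.9, 154.1,   3.1]), array([ 0.16, -0.47,  0.03]))
```

drive_tool(claw=[0.6,0.6,0.6,0.6,0.6,0.6], translation=[[-0.003,0.025,0.003],[-0.003,0.05,0.003],[-0.003,0.07,0.003],[-0.003,0.09,0.003],[-0.003,0.103,0.003],[-0.003,0.103,0.003]], delta_rot=[[0,-0.5,0],[0,-0.5,0],[0,-0.5,0],[0,-0.5,0],[0,-0.5,0],[0,-0.5,0]])

```text
time_s: 3.07
position: [0.5244, 0.014, 0.275]
ee_rot: [[-0.201, -0.003, 0.98], [-0.98, 0.0, -0.201], [0.001, -1.0, -0.003]]
ft_force: [-0.6, 0.5, 0.3]
finger_gap: 0.599
```

```bash
python3 - <<'E'
from h import *
stat()
snap('scene','sc3'); snap('side','si3');snap('wrist','w3')
a=cv2.imread("pics/sc3.png")[80:290,225:445]; b=cv2.imread("pics/si3.png")[20:230,230:430]
w=cv2.imread("pics/w3.png")
cv2.imwrite("pics/m3.png",np.hstack([cv2.resize(a,(400,400)),cv2.resize(b,(400,400))]))
E
```

```text
t 3.07 pos [0.5244 0.014  0.275 ] gap 0.599 F [-0.5552  0.4564  0.2855] q [-0.0992  0.312   1.7543 -0.0004  1.0786  1.6745]
[[-0.2013 -0.0033  0.9795]
 [-0.9795  0.     -0.2013]
 [ 0.0007 -1.     -0.0033]]
```

View pics/m3.png

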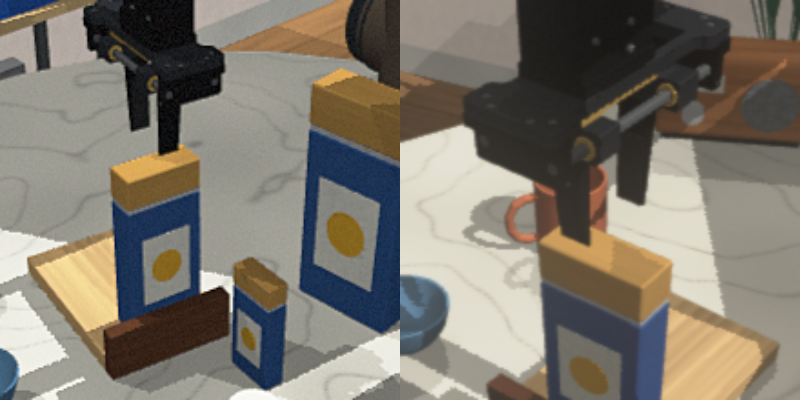

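View pics/w3.png

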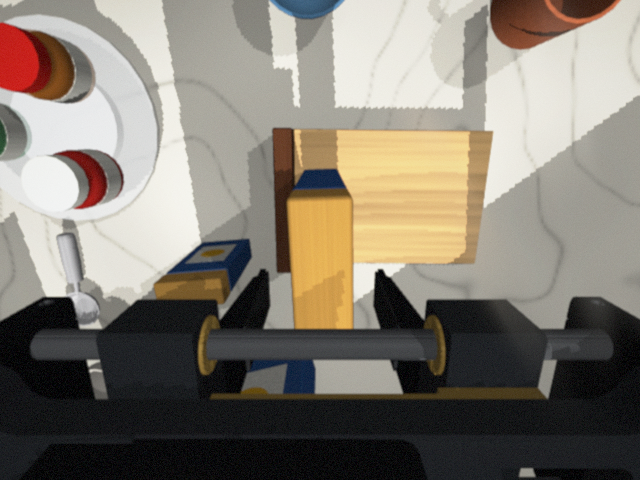

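drive_tool(claw=[0.6,0.6,0.6,0.6,0.52,0.52,0.52], translation=[[0,0.015,0],[0,0.03,0],[0,0.045,0],[0,0.051,0],[0,0.051,0],[0,0.051,0],[0,0.051,0]], delta_rot=[[0,0,0],[0,0,0],[0,0,0],[0,0,0],[0,0,0],[0,0,0],[0,0,0]], grip_force=3)

```text
time_s: 3.8
position: [0.5257, 0.0151, 0.2268]
ee_rot: [[-0.2, 0.002, 0.98], [-0.98, -0.0, -0.2], [-0.0, -1.0, 0.002]]
ft_force: [-0.5, 0.7, -0.3]
finger_gap: 0.527
```

```bash
python3 - <<'E'
from h import *
stat()
snap('scene','sc4'); snap('side','si4')
a=cv2.imread("pics/sc4.png")[80:290,225:445]; b=cv2.imread("pics/si4.png")[50:260,230:430]
cv2.imwrite("pics/m4.png",np.hstack([cv2.resize(a,(400,400)),cv2.resize(b,(400,400))]))
# stage 1 table
s=ctrl.state(); Rm=s['ee_rot']; p0=s['position']
yaw=-.2; sy=np.array([-np.sin(yaw),np.cos(yaw),0])
tin=np.array([.5245,.0155,.024]); P=tin-.02*sy
P[:2]=P[:2]
for a in range(0,50,3):
    Rr=Ro.from_rotvec(np.radians(a)*np.array([np.cos(yaw),np.sin(yaw),0])).as_matrix()
    p=P+Rr@(p0-P); print(a,(Rm.T@(p-p0)*1000).round(1), p)
E
```

```text
t 3.8 pos [0.5257 0.0151 0.2268] gap 0.527 F [-0.5094  0.6758 -0.2719] q [-0.0969  0.3651  1.8169 -0.0001  0.9578  1.6753]
[[-0.2     0.0018  0.9798]
 [-0.9798 -0.0002 -0.2   ]
 [-0.0001 -1.      0.0018]]
0 [0. 0. 0.] [0.5256 0.0151 0.2266]
3 [10.6 -0.8  0. ] [0.5235 0.0047 0.2273]
6 [21.3 -1.   0. ] [ 0.5214 -0.0058  0.2275]
9 [31.9 -0.6  0. ] [ 0.5193 -0.0162  0.2272]
12 [42.6  0.3  0.1] [ 0.5172 -0.0266  0.2263]
15 [53.1  1.8  0.1] [ 0.5151 -0.0369  0.2248]
18 [63.6  3.8  0.1] [ 0.513  -0.0472  0.2228]
21 [73.9  6.3  0.1] [ 0.5109 -0.0573  0.2202]
24 [84.1  9.4  0.1] [ 0.5089 -0.0673  0.2171]
27 [94.1 13.1  0.1] [ 0.5069 -0.0772  0.2135]
30 [103.9  17.2   0.1] [ 0.505  -0.0868  0.2094]
33 [113.5  21.9   0.1] [ 0.5031 -0.0962  0.2047]
36 [122.9  27.    0.1] [ 0.5012 -0.1053  0.1995]
39 [131.9  32.7   0.1] [ 0.4994 -0.1142  0.1939]
42 [140.6  38.8   0.1] [ 0.4977 -0.1227  0.1878]
45 [149.1  45.3   0.1] [ 0.496  -0.131   0.1813]
48 [157.1  52.3   0.1] [ 0.4944 -0.1389  0.1743]
```

View pics/m4.png

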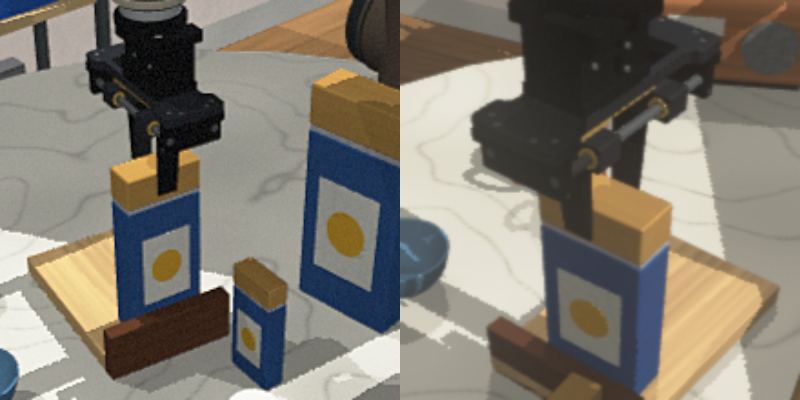

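drive_tool(claw=[0.52,0.52,0.52,0.52,0.52,0.52,0.52,0.52,0.52,0.52,0.52,0.52], translation=[[0.0035,-0.0003,0],[0.007,-0.0006,0],[0.0106,-0.0008,0],[0.0142,-0.0009,0],[0.0178,-0.001,0],[0.0213,-0.001,0],[0.0248,-0.0009,0],[0.0284,-0.0008,0],[0.0319,-0.0006,0],[0.0355,-0.0003,0],[0.039,0,0],[0.0426,0.0003,0]], delta_rot=[[0,0,1],[0,0,2],[0,0,3],[0,0,4],[0,0,5],[0,0,6],[0,0,7],[0,0,8],[0,0,9],[0,0,10],[0,0,11],[0,0,12]])

```text
time_s: 4.9
position: [0.5169, -0.0267, 0.226]
ee_rot: [[-0.195, 0.043, 0.98], [-0.958, 0.204, -0.2], [-0.209, -0.978, 0.001]]
ft_force: [0.8, 0.4, -0.3]
finger_gap: 0.52
```

```bash
cat > look.py <<'E'
from h import *
import sys
def look(n):
    stat()
    snap('scene','sc'+n); snap('side','si'+n)
    a=cv2.imread(f"pics/sc{n}.png")[80:290,225:445]; b=cv2.imread(f"pics/si{n}.png")[50:260,230:430]
    cv2.imwrite(f"pics/m{n}.png",np.hstack([cv2.resize(a,(400,400)),cv2.resize(b,(400,400))]))
look(sys.argv[1])
E
python3 look.py 5
```

```text
t 4.9 pos [ 0.5169 -0.0267  0.226 ] gap 0.52 F [ 0.7681  0.3874 -0.2682] q [-0.2803  0.3544  1.8551  0.2562  0.9634  1.3414]
[[-0.1951  0.0428  0.9798]
 [-0.9583  0.2042 -0.1998]
 [-0.2087 -0.978   0.0012]]
```

View pics/m5.png

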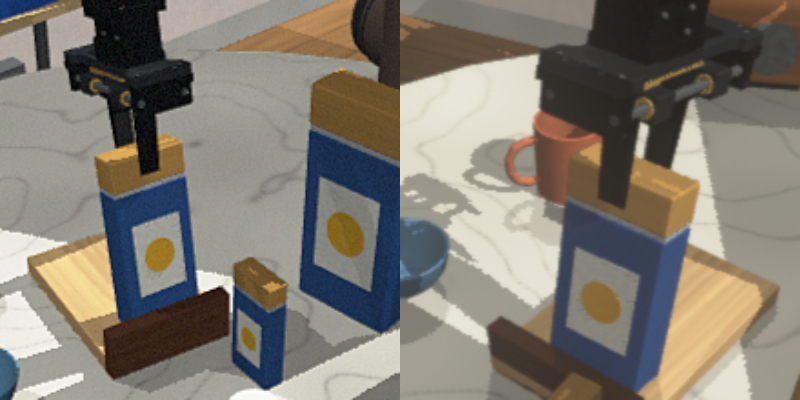

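drive_tool(claw=[0.52,0.52,0.52,0.52,0.52,0.52,0.52,0.52,0.52,0.52,0.52,0.52], translation=[[0.0035,-0.0003,0],[0.007,-0.0006,0],[0.0106,-0.0008,0],[0.0142,-0.0009,0],[0.0178,-0.001,0],[0.0213,-0.001,0],[0.0248,-0.0009,0],[0.0284,-0.0008,0],[0.0319,-0.0006,0],[0.0355,-0.0003,0],[0.039,0,0],[0.0426,0.0003,0]], delta_rot=[[0,0,1],[0,0,2],[0,0,3],[0,0,4],[0,0,5],[0,0,6],[0,0,7],[0,0,8],[0,0,9],[0,0,10],[0,0,11],[0,0,12]])

```text
time_s: 6.0
position: [0.5084, -0.0676, 0.2162]
ee_rot: [[-0.182, 0.082, 0.98], [-0.895, 0.4, -0.2], [-0.408, -0.913, 0.0]]
ft_force: [-0.4, 0.1, -0.8]
finger_gap: 0.518
```

```bash
python3 look.py 6
```

```text
t 6.0 pos [ 0.5084 -0.0676  0.2162] gap 0.518 F [-0.3998  0.1248 -0.807 ] q [-0.4562  0.3925  1.8767  0.4762  1.0374  1.0362]
[[-0.1823  0.0817  0.9798]
 [-0.8947  0.3995 -0.1998]
 [-0.4078 -0.9131  0.0003]]
```

View pics/m6.png

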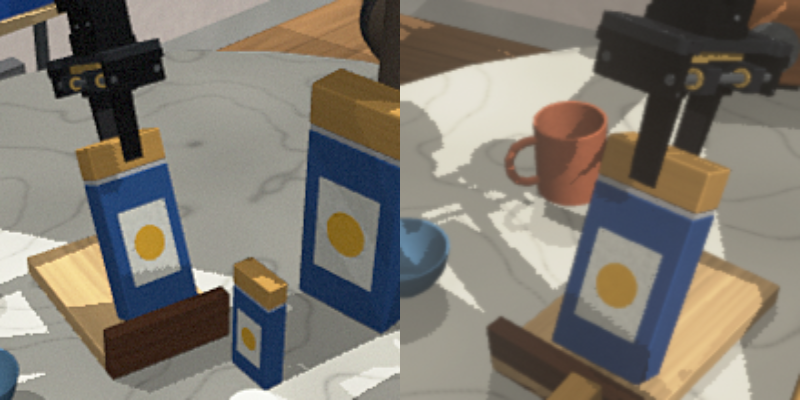

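drive_tool(claw=[0.52,0.52,0.52,0.52,0.52,0.52,0.52,0.52,0.52,0.52,0.52,0.52], translation=[[0.0053,-0.0004,0],[0.0106,-0.0008,0],[0.016,-0.0009,0],[0.0213,-0.001,0],[0.0266,-0.0008,0],[0.0319,-0.0006,0],[0.0372,-0.0002,0],[0.0426,0.0003,0],[0.0479,0.001,0],[0.0531,0.0018,0],[0.0583,0.0028,0],[0.0636,0.0038,0]], delta_rot=[[0,0,1.5],[0,0,3],[0,0,4.5],[0,0,6],[0,0,7.5],[0,0,9],[0,0,10.5],[0,0,12],[0,0,13.5],[0,0,15],[0,0,16.5],[0,0,18]])

```text
time_s: 7.1
position: [0.4971, -0.123, 0.1867]
ee_rot: [[-0.148, 0.134, 0.98], [-0.727, 0.657, -0.2], [-0.67, -0.742, 0.0]]
ft_force: [-0.3, -1.3, -0.5]
finger_gap: 0.517
```

```bash
python3 look.py 7
```

```text
t 7.1 pos [ 0.4971 -0.123   0.1867] gap 0.517 F [-0.3023 -1.2693 -0.4577] q [-0.6723  0.5293  1.8753  0.6898  1.2183  0.6918]
[[-0.1482  0.1341  0.9798]
 [-0.7273  0.6566 -0.1999]
 [-0.6702 -0.7422  0.0002]]
```

View pics/m7.png

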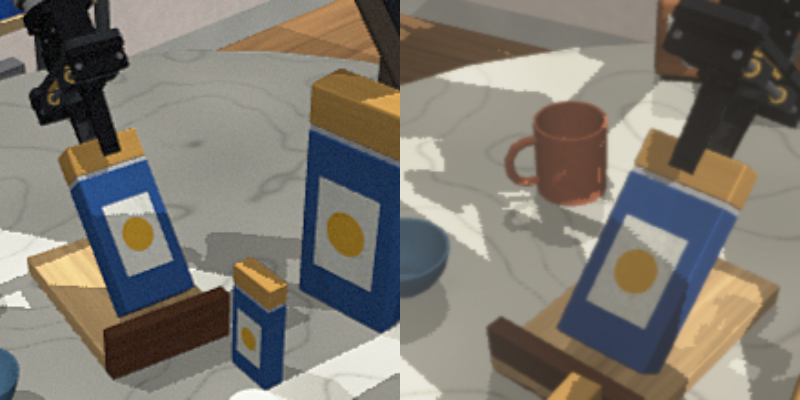

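drive_tool(claw=[0.56,0.6,0.64,0.68,0.72,0.76,0.8,0.84,0.88,0.92,0.96,1.0], translation=[[0,0,0],[0,0,0],[0,0,0],[0,0,0],[0,0,0],[0,0,0],[0,0,0],[0,0,0],[0,0,0],[0,0,0],[0,0,0],[0,0,0]], delta_rot=[[0,0,0],[0,0,0],[0,0,0],[0,0,0],[0,0,0],[0,0,0],[0,0,0],[0,0,0],[0,0,0],[0,0,0],[0,0,0],[0,0,0]])

```text
time_s: 8.2
position: [0.4971, -0.1227, 0.1868]
ee_rot: [[-0.149, 0.134, 0.98], [-0.728, 0.656, -0.2], [-0.669, -0.743, -0.0]]
ft_force: [-1.5, -0.3, -2.0]
finger_gap: 0.974
```

```bash
python3 look.py 8
python3 - <<'E'
from h import *
# stage 3 plan in stand/tin plane
s=ctrl.state(); Rm=s['ee_rot']; p0=s['position']
yaw=-.2; sy=np.array([-np.sin(yaw),np.cos(yaw),0]); ez=np.array([0,0,1.])
P=np.array([.5245,.0155,.024])-.02*sy
psi=np.arctan2(-Rm[2,0],-Rm[2,1]); print('psi',np.degrees(psi))
g=.095
# current tip inner corner of support finger
pt=np.array([np.sin(psi),-np.cos(psi)]); nt=np.array([-np.cos(psi),-np.sin(psi)])
v=p0-P; c=np.array([v@sy,v[2]])
tip=c+.025*pt+nt*g/2; print('tip rel P',tip)
# lid edge E on finger surface: |E|=.2 , E=tip - d*pt
from scipy.optimize import brentq
d=brentq(lambda d:np.linalg.norm(tip-d*pt)-.2,-.02,.1); e=tip-d*pt
phi=np.degrees(np.arctan2(-e[0],e[1])); print('d',d,'phi',phi)
for f in np.linspace(phi,92,13):
    a=np.radians(f); dd=d+(.008-d)*(f-phi)/(92-phi)
    E_=.2*np.array([-np.sin(a),np.cos(a)]); tp=E_+dd*pt; cc=tp-.025*pt-nt*g/2
    w=P+sy*cc[0]+ez*cc[1]; w=w+ (v-(v@sy)*sy-v[2]*ez)
    print(round(f,1),round(dd*1000,1),(Rm.T@(w-p0)*1000).round(1),'tcp',w,'tipz',tp[1]+.024, 'outer', tp[1]+.024+.012*nt[1])
E
```

```text
t 8.2 pos [ 0.4971 -0.1227  0.1868] gap 0.974 F [-1.4603 -0.3429 -1.9719] q [-0.6715  0.5285  1.8756  0.689   1.2173  0.6933]
[[-0.1486  0.1338  0.9798]
 [-0.7282  0.6556 -0.2   ]
 [-0.6691 -0.7432 -0.    ]]
psi 41.99522867803966
tip rel P [-0.1395  0.1125]
d 0.021010431521235634 phi 50.17007470277719
50.2 21.0 [-0.  0. -0.] tcp [ 0.4971 -0.1228  0.1868] tipz 0.13648721239909448 outer 0.1284583877777311
53.7 19.9 [12.  1.  0.] tcp [ 0.4954 -0.1308  0.1781] tipz 0.12771747443110262 outer 0.11968864980973924
57.1 18.8 [23.8  2.7  0. ] tcp [ 0.4939 -0.1383  0.1689] tipz 0.1185091567895081 outer 0.11048033216814472
60.6 17.8 [35.5  5.2  0. ] tcp [ 0.4925 -0.1452  0.1593] tipz 0.10889931425776103 outer 0.10087048963639765
64.1 16.7 [46.9  8.3  0. ] tcp [ 0.4913 -0.1514  0.1493] tipz 0.09892648736654619 outer 0.09089766274518281
67.6 15.6 [58.  12.2  0. ] tcp [ 0.4901 -0.157   0.139 ] tipz 0.08863055978372775 outer 0.08060173516236437
71.1 14.5 [68.8 16.7  0.1] tcp [ 0.4891 -0.1619  0.1284] tipz 0.07805261073433414 outer 0.07002378611297076
74.6 13.4 [79.2 21.8  0.1] tcp [ 0.4883 -0.1662  0.1176] tipz 0.06723476299666878 outer 0.0592059383753054
78.1 12.3 [89.3 27.6  0.1] tcp [ 0.4876 -0.1697  0.1066] tipz 0.05622002703700034 outer 0.04819120241563696
81.5 11.3 [98.9 34.   0.1] tcp [ 0.487  -0.1725  0.0954] tipz 0.04505214185957501 outer 0.03702331723821163
85.0 10.2 [108.   40.9   0.1] tcp [ 0.4866 -0.1746  0.0841] tipz 0.03377541316084755 outer 0.025746588539484166
88.5 9.1 [116.7  48.4   0.1] tcp [ 0.4863 -0.176   0.0728] tipz 0.02243454938680266 outer 0.01440572476543928
92.0 8.0 [124.8  56.4   0.1] tcp [ 0.4862 -0.1767  0.0614] tipz 0.011074496299997863 outer 0.0030456716786344817
```

View pics/m8.png

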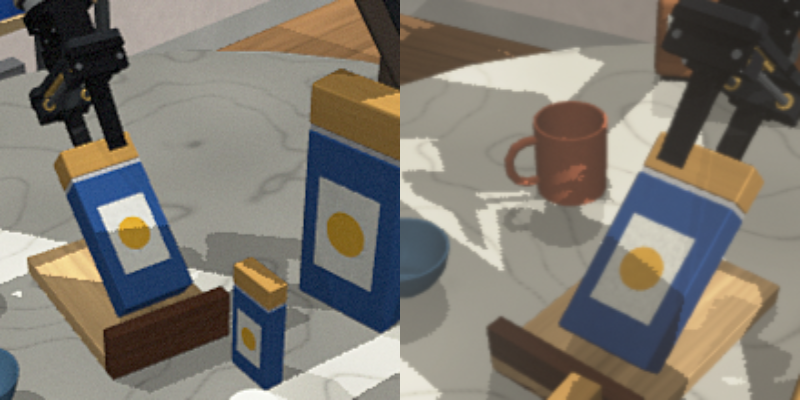

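drive_tool(claw=[1,1,1,1,1,1,1,1,1,1,1,1], translation=[[0.006,0.0005,0],[0.012,0.001,0],[0.018,0.0018,0],[0.0238,0.0027,0],[0.0297,0.0039,0],[0.0355,0.0052,0],[0.0412,0.0067,0],[0.0469,0.0083,0],[0.0525,0.0102,0],[0.058,0.0122,0],[0.0634,0.0144,0],[0.0688,0.0167,0]], delta_rot=[[0,0,0],[0,0,0],[0,0,0],[0,0,0],[0,0,0],[0,0,0],[0,0,0],[0,0,0],[0,0,0],[0,0,0],[0,0,0],[0,0,0]])

```text
time_s: 9.3
position: [0.4891, -0.1621, 0.1279]
ee_rot: [[-0.149, 0.134, 0.98], [-0.728, 0.656, -0.2], [-0.669, -0.743, 0.0]]
ft_force: [0.1, 0.6, -2.3]
finger_gap: 1.001
```

```bash
python3 look.py 9
```

```text
t 9.3 pos [ 0.4891 -0.1621  0.1279] gap 1.001 F [ 0.0903  0.6483 -2.3327] q [-0.7358  0.6356  1.8765  0.6793  1.1592  0.5857]
[[-0.1486  0.1338  0.9798]
 [-0.7282  0.6556 -0.1999]
 [-0.6691 -0.7432  0.0001]]
```

View pics/m9.png

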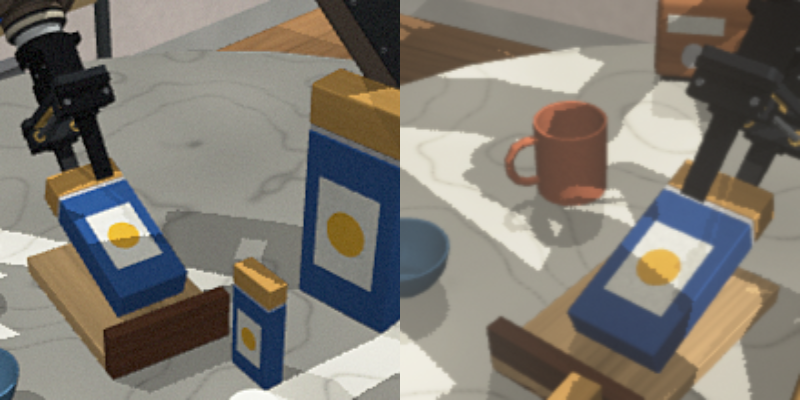

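View pics/sc9.png

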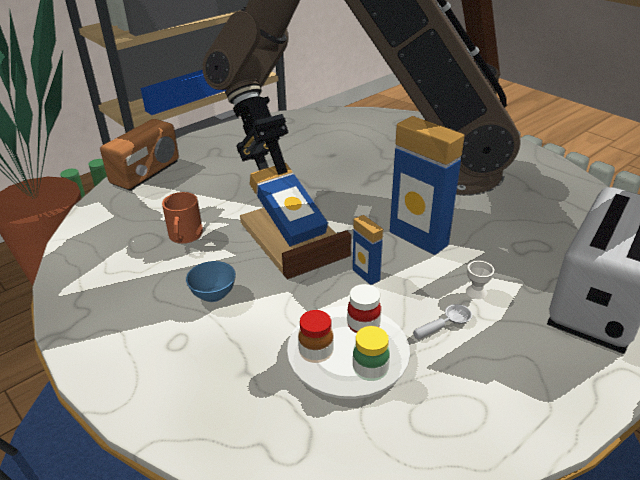

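drive_tool(claw=[1,1,1,1,1,1,1,1,1,1,1], translation=[[0.0052,0.0025,0],[0.0104,0.0051,0],[0.0155,0.008,0],[0.0205,0.0109,0],[0.0253,0.0141,0],[0.0301,0.0173,0],[0.0347,0.0207,0],[0.0392,0.0242,0],[0.0435,0.028,0],[0.0479,0.0317,0],[0.0479,0.0317,0]], delta_rot=[[0,0,0],[0,0,0],[0,0,0],[0,0,0],[0,0,0],[0,0,0],[0,0,0],[0,0,0],[0,0,0],[0,0,0],[0,0,0]])

```text
time_s: 10.32
position: [0.486, -0.176, 0.0717]
ee_rot: [[-0.149, 0.133, 0.98], [-0.728, 0.656, -0.2], [-0.669, -0.743, -0.001]]
ft_force: [-0.5, -1.5, -0.9]
finger_gap: 1.0
```

```bash
python3 look.py 10; python3 -c "
import cv2
a=cv2.imread('pics/si10.png')[120:300,260:460];cv2.imwrite('pics/z10.png',cv2.resize(a,None,fx=3.3,fy=3.3,interpolation=2))"
```

```text
t 10.32 pos [ 0.486  -0.176   0.0717] gap 1.0 F [-0.4764 -1.5097 -0.9439] q [-0.7577  0.7338  1.8835  0.6971  1.0861  0.5023]
[[-0.1493  0.1332  0.9798]
 [-0.7278  0.656  -0.2001]
 [-0.6694 -0.7429 -0.001 ]]
```

View pics/m10.png

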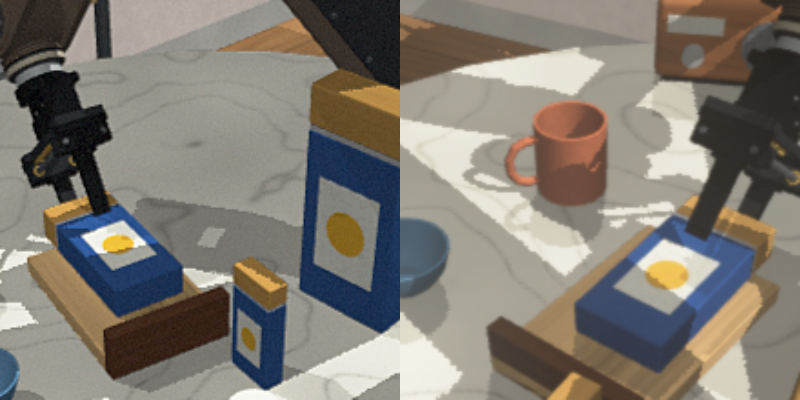

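View pics/z10.png

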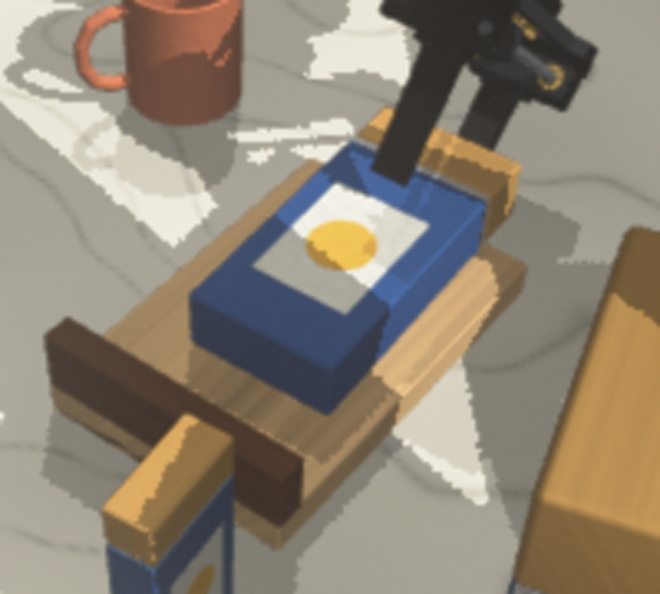

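drive_tool(claw=[1,1,1,1,1,1], translation=[[0.0015,0.0015,0],[0.003,0.003,0],[0.0045,0.0045,0],[0.006,0.006,0],[0.006,0.006,0],[0.006,0.006,0]], delta_rot=[[0,0,0],[0,0,0],[0,0,0],[0,0,0],[0,0,0],[0,0,0]])

```text
time_s: 10.92
position: [0.4861, -0.1764, 0.0643]
ee_rot: [[-0.149, 0.134, 0.98], [-0.728, 0.656, -0.2], [-0.669, -0.743, -0.0]]
ft_force: [0.2, 0.1, 0.1]
finger_gap: 1.001
```

```bash
python3 look.py 11; python3 -c "
import cv2
a=cv2.imread('pics/si11.png')[120:300,260:460];cv2.imwrite('pics/z11.png',cv2.resize(a,None,fx=3.3,fy=3.3,interpolation=2))"
```

```text
t 10.92 pos [ 0.4861 -0.1764  0.0643] gap 1.001 F [0.2043 0.0791 0.1068] q [-0.7581  0.7465  1.8849  0.7022  1.0751  0.4909]
[[-0.1486  0.1338  0.9798]
 [-0.728   0.6558 -0.2   ]
 [-0.6693 -0.743  -0.0001]]
```

View pics/z11.png

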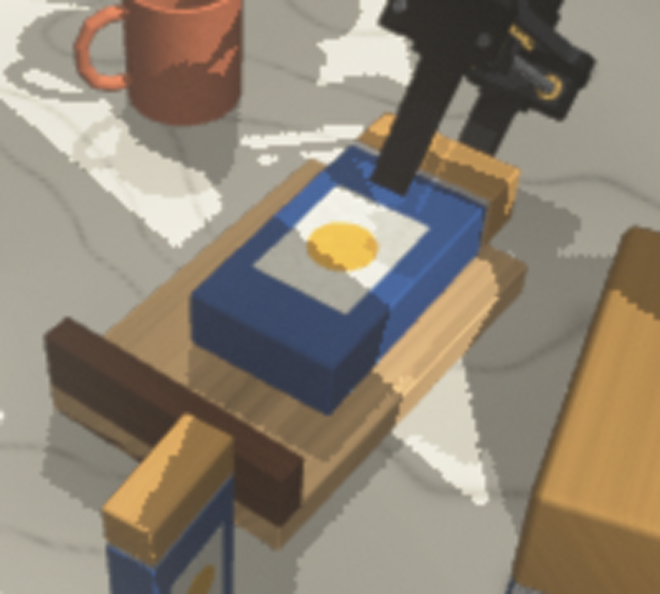

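drive_tool(claw=[1,1,1,1,1,1,1], translation=[[0.004,-0.0036,0],[0.01,-0.009,0],[0.018,-0.016,0],[0.03,-0.027,0],[0.045,-0.04,0],[0.06,-0.053,0],[0.06,-0.08,0]], delta_rot=[[0,0,0],[0,0,0],[0,0,0],[0,0,0],[0,0,0],[0,0,0],[0,0,0]])

```text
time_s: 11.6
position: [0.4651, -0.2745, 0.0814]
ee_rot: [[-0.151, 0.132, 0.98], [-0.726, 0.657, -0.201], [-0.67, -0.742, -0.003]]
ft_force: [0.2, 1.0, -0.1]
finger_gap: 0.997
```

```bash
python3 look.py 12; python3 -c "
import cv2
a=cv2.imread('pics/si12.png')[120:300,260:460];cv2.imwrite('pics/z12.png',cv2.resize(a,None,fx=3.5,fy=3.5,interpolation=2)[:600])
a=cv2.imread('pics/sc12.png')[150:300,225:390];cv2.imwrite('pics/y12.png',cv2.resize(a,None,fx=4,fy=4,interpolation=2)[:600])"
```

```text
t 11.6 pos [ 0.4651 -0.2745  0.0814] gap 0.997 F [ 0.2239  0.975  -0.1179] q [-0.8977  0.7594  1.753   0.5787  1.2175  0.5058]
[[-0.1513  0.1323  0.9796]
 [-0.7264  0.6572 -0.2009]
 [-0.6704 -0.742  -0.0034]]
```

View pics/z12.png

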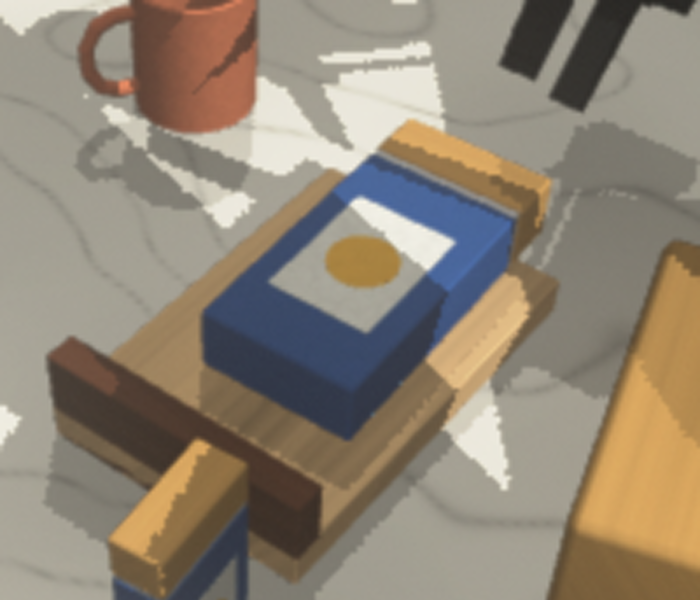

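View pics/y12.png

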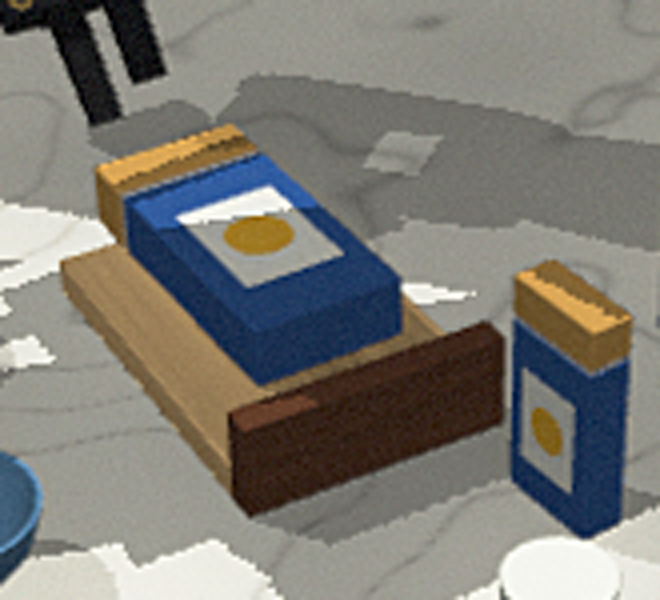

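```bash
cat > fit2.py <<'E'
from h import *
def fit_lying(sc,si):
    h=.0475
    V=[(h,-.2,.064),(-h,-.2,.064),(h,0,.064),(-h,0,.064),(h,0,.024),(-h,0,.024)]
    o=[('scene',p,v) for p,v in zip(sc,V) if p]+[('side',p,v) for p,v in zip(si,V) if p]
    x,r=fit(o,[.53,0,-.2]); print('foot',x); print(r)
    so=np.array([.511,-.092]);ya=-.218
    d=x[:2]-so;c,s=np.cos(ya),np.sin(ya)
    print('in stand x',c*d[0]+s*d[1],'y',-s*d[0]+c*d[1],'dyaw',x[2]-ya); return x
E
python3 - <<'E'
from fit2 import *
A=lambda p:(p[0]/4+225,p[1]/4+150); B=lambda p:(p[0]/3.5+260,p[1]/3.5+120)
x=fit_lying([A(p) for p in [(97,168),(240,125),(255,328),(402,280),(263,383)]]+[None],[B(p) for p in [(409,120),(549,185),(205,318),(350,390)]]+[None,B((347,438))])
# pre-push pose: square to stand
sy=np.array([np.sin(.218),np.cos(.218)]); ty=np.array([-np.sin(x[2]),np.cos(x[2])])
lid=x[:2]-.2*ty; print('lid',lid)
pre=lid-.045*sy; Rm=frame(-.218,0,-90); print(Rm)
print(pre, rel([pre[0],pre[1],.15],Rm), rel([pre[0],pre[1],.06],Rm))
E
```

```text
foot [ 0.52   -0.0015 -0.1875]
[[-0.2294 -0.7684]
 [-0.8809 -1.1255]
 [ 0.7304  0.6736]
 [ 1.5922 -0.8084]
 [-0.4078  1.7456]
 [ 0.2319 -1.391 ]
 [ 1.6792 -1.6211]
 [-2.5355 -2.078 ]
 [ 0.0744  1.0704]
 [-0.3068  2.565 ]]
in stand x -0.010741869176015762 y 0.0903257551804093 dyaw 0.030545041676762086
lid [ 0.4828 -0.198 ]
[[ 0.9763  0.      0.2163]
 [-0.2163  0.      0.9763]
 [ 0.     -1.      0.    ]]
[ 0.473  -0.2419] (array([-69.8, -24.8,  -0.4]), array([-32.57, -84.82, -32.75])) (array([-9.8, 42.3, -0.7]), array([-32.57, -84.82, -32.75]))
```

drive_tool(claw=[0.42,0.42,0.42,0.42,0.42,0.42,0.42,0.42,0.42,0.42,0.42,0.42], translation=[[-0.023,-0.008,0],[-0.046,-0.016,0],[-0.07,-0.025,0],[-0.07,-0.025,0],[-0.07,-0.025,0],[-0.07,-0.025,0],[-0.07,-0.025,0],[-0.07,-0.025,0],[-0.07,-0.025,0],[-0.07,-0.025,0],[-0.07,-0.025,0],[-0.07,-0.025,0]], delta_rot=[[-2.3,-6.1,-2.3],[-4.6,-12.1,-4.7],[-6.9,-18.2,-7.0],[-9.3,-24.2,-9.4],[-11.6,-30.3,-11.7],[-14,-36.4,-14],[-16.3,-42.4,-16.4],[-18.6,-48.5,-18.7],[-20.9,-54.5,-21],[-23.3,-60.6,-23.4],[-25.6,-66.6,-25.7],[-27.9,-72.7,-28.1]])

```text
time_s: 12.7
position: [0.4736, -0.2382, 0.1488]
ee_rot: [[0.91, -0.053, 0.411], [-0.404, 0.103, 0.909], [-0.091, -0.993, 0.072]]
ft_force: [0.4, -0.9, -0.0]
finger_gap: 0.421
```

```bash
python3 - <<'E'
from h import *
stat(); Rm=frame(-.218,0,-90)
print(rel([.473,-.2419,.10],Rm),rel([.473,-.2419,.065],Rm))
E
```

```text
t 12.7 pos [ 0.4736 -0.2382  0.1488] gap 0.421 F [ 0.3549 -0.947  -0.0378] q [-0.6157  0.5046  1.8336  0.0678  0.9076 -0.239 ]
[[ 0.9102 -0.0531  0.4108]
 [-0.4042  0.1029  0.9089]
 [-0.0905 -0.9933  0.0722]]
(array([ 5.4, 48.1, -7.2]), array([ -4.66, -11.63,  -4.76])) (array([ 8.6, 82.9, -9.7]), array([ -4.66, -11.63,  -4.76]))
```

drive_tool(claw=[0.42,0.42,0.42,0.42,0.42,0.42], translation=[[0.002,0.02,-0.002],[0.004,0.04,-0.004],[0.006,0.06,-0.007],[0.008,0.078,-0.009],[0.009,0.086,-0.01],[0.009,0.086,-0.01]], delta_rot=[[-1.5,-4,-1.5],[-3,-8,-3],[-4.66,-11.6,-4.76],[-4.66,-11.6,-4.76],[-4.66,-11.6,-4.76],[-4.66,-11.6,-4.76]])

```text
time_s: 13.2
position: [0.4723, -0.2415, 0.0604]
ee_rot: [[0.975, -0.004, 0.223], [-0.223, 0.004, 0.975], [-0.005, -1.0, 0.003]]
ft_force: [0.6, -0.0, -0.7]
finger_gap: 0.419
```

```bash
python3 look.py 13; python3 - <<'E'
from h import *
s=ctrl.state(); sy=np.array([np.sin(.218),np.cos(.218)]); sx=np.array([sy[1],-sy[0]])
d=s['position'][:2]-np.array([.511,-.092]); print('tcp in stand',d@sx,d@sy)
snap('wrist','w13')
E
```

```text
t 13.2 pos [ 0.4723 -0.2415  0.0604] gap 0.419 F [ 0.5812 -0.0115 -0.6766] q [-0.5978  0.6171  1.9474  0.0023  0.5825 -0.3751]
[[ 0.9748 -0.0038  0.2228]
 [-0.2228  0.0041  0.9748]
 [-0.0046 -1.      0.0032]]
tcp in stand -0.004539524494305176 -0.1546385452124958
```

View pics/m13.png

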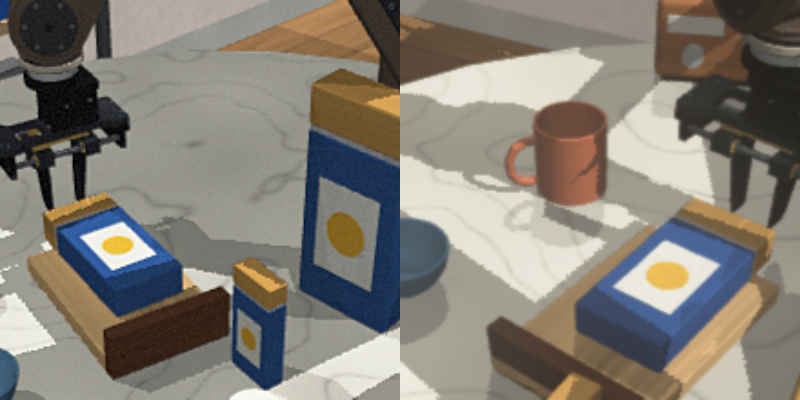

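View pics/w13.png

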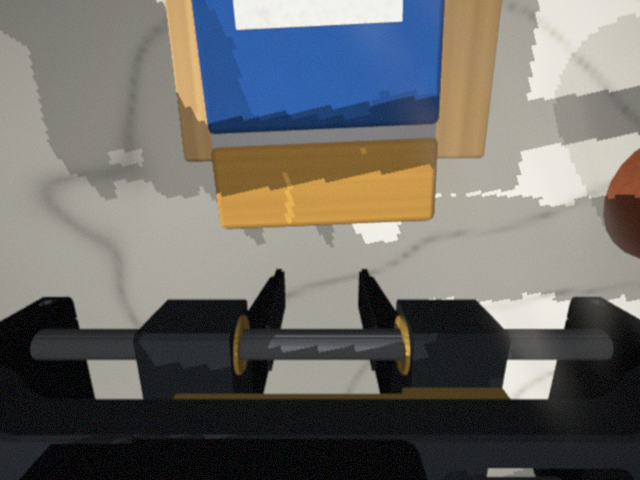

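drive_tool(claw=[0.42,0.42,0.42,0.42,0.42,0.42,0.42,0.42,0.42,0.42,0.42,0.42], translation=[[0,0,0.006],[0,0,0.012],[0,0,0.018],[0,0,0.024],[0,0,0.0265],[0,0,0.029],[0,0,0.0315],[0,0,0.034],[0,0,0.0365],[0,0,0.039],[0,0,0.042],[0,0,0.045]], delta_rot=[[0,0,0],[0,0,0],[0,0,0],[0,0,0],[0,0,0],[0,0,0],[0,0,0],[0,0,0],[0,0,0],[0,0,0],[0,0,0],[0,0,0]])

```text
time_s: 14.35
position: [0.483, -0.1976, 0.0622]
ee_rot: [[0.975, -0.001, 0.222], [-0.222, 0.002, 0.975], [-0.002, -1.0, 0.002]]
ft_force: [-1.3, -3.5, 2.1]
finger_gap: 0.422
```

drive_tool(claw=[0.42,0.42,0.42,0.42,0.42,0.42,0.42,0.42,0.42], translation=[[0,0,0.003],[0,0,0.006],[0,0,0.009],[0,0,0.012],[0,0,0.015],[0,0,0.018],[0,0,0.021],[0,0,0.024],[0,0,0.024]], delta_rot=[[0,0,0],[0,0,0],[0,0,0],[0,0,0],[0,0,0],[0,0,0],[0,0,0],[0,0,0],[0,0,0]])

```text
time_s: 15.1
position: [0.4883, -0.1737, 0.0621]
ee_rot: [[0.975, -0.001, 0.222], [-0.222, 0.003, 0.975], [-0.002, -1.0, 0.002]]
ft_force: [0.6, 0.3, 0.0]
finger_gap: 0.419
```

```bash
python3 look.py 14; python3 - <<'E'
from h import *
s=ctrl.state(); sy=np.array([np.sin(.218),np.cos(.218)]); sx=np.array([sy[1],-sy[0]])
d=s['position'][:2]-np.array([.511,-.092]); print('tcp in stand',d@sx,d@sy)
a=cv2.imread('pics/si14.png')[120:300,260:460];cv2.imwrite('pics/z14.png',cv2.resize(a,None,fx=3.3,fy=3.3,interpolation=2))
a=cv2.imread('pics/sc14.png')[150:300,225:390];cv2.imwrite('pics/y14.png',cv2.resize(a,None,fx=4,fy=4,interpolation=2))
E
```

```text
t 15.1 pos [ 0.4883 -0.1737  0.0621] gap 0.419 F [0.6446 0.3351 0.0386] q [-0.4701  0.6029  1.9783  0.0031  0.5628 -0.2489]
[[ 0.975  -0.0014  0.222 ]
 [-0.222   0.0026  0.975 ]
 [-0.0019 -1.      0.0022]]
tcp in stand -0.004509808805177918 -0.08499203756704501
```

View pics/z14.png

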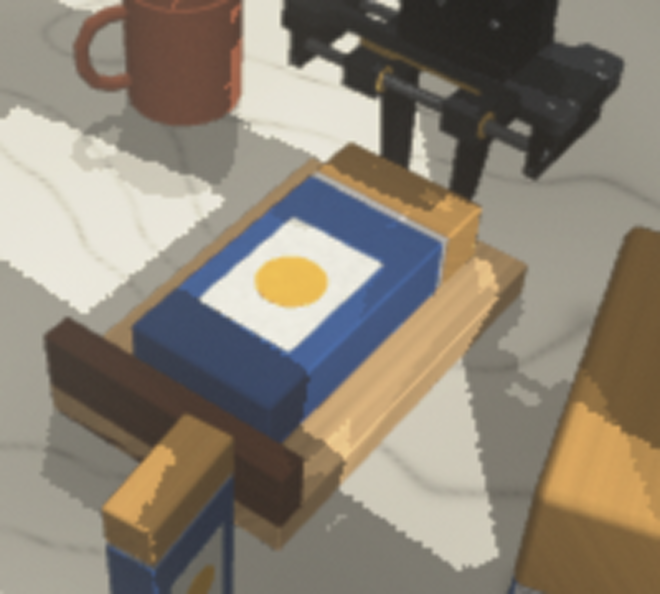

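View pics/y14.png

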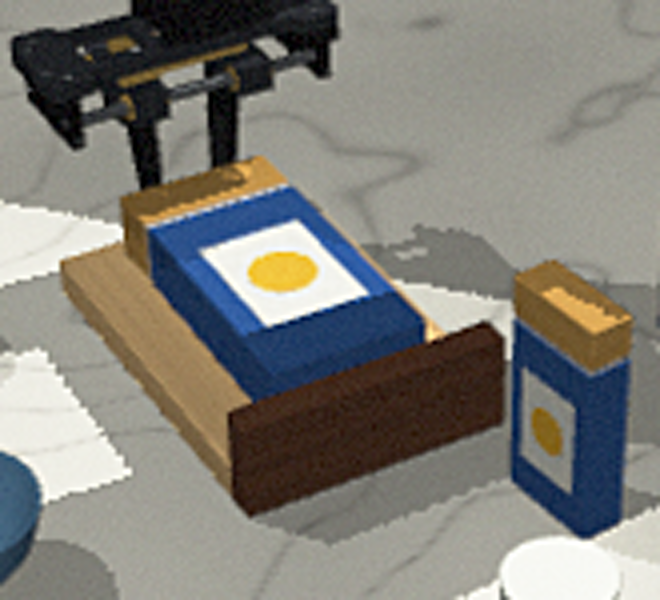

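drive_tool(claw=[0.42,0.42,0.42,0.42,0.42,0.42], translation=[[0,0,0.0015],[0,0,0.003],[0,0,0.0045],[0,0,0.006],[0,0,0.0075],[0,0,0.009]], delta_rot=[[0,0,0],[0,0,0],[0,0,0],[0,0,0],[0,0,0],[0,0,0]])

```text
time_s: 15.7
position: [0.4903, -0.1655, 0.0622]
ee_rot: [[0.975, -0.001, 0.222], [-0.222, 0.002, 0.975], [-0.002, -1.0, 0.002]]
ft_force: [-0.8, -1.8, 0.2]
finger_gap: 0.421
```

drive_tool(claw=[0.42,0.42], translation=[[0,0,0.001],[0,0,0.002]], delta_rot=[[0,0,0],[0,0,0]])

```text
time_s: 15.87
position: [0.4908, -0.1635, 0.0622]
ee_rot: [[0.975, -0.001, 0.222], [-0.222, 0.002, 0.975], [-0.002, -1.0, 0.002]]
ft_force: [-1.7, -1.0, -1.3]
finger_gap: 0.425
```

```bash
python3 look.py 15; python3 - <<'E'
from h import *
s=ctrl.state(); sy=np.array([np.sin(.218),np.cos(.218)]); sx=np.array([sy[1],-sy[0]])
d=s['position'][:2]-np.array([.511,-.092]); print('tcp in stand',d@sx,d@sy)
a=cv2.imread('pics/si15.png')[150:290,270:410];b=cv2.imread('pics/sc15.png')[180:290,270:380]
cv2.imwrite('pics/z15.png',np.hstack([cv2.resize(a,(400,400),interpolation=2),cv2.resize(b,(400,400),interpolation=2)]))
E
```

```text
t 15.87 pos [ 0.4908 -0.1635  0.0622] gap 0.425 F [-1.6539 -0.9847 -1.293 ] q [-0.4501  0.6018  1.981   0.0028  0.5609 -0.2285]
[[ 0.975  -0.0012  0.2222]
 [-0.2222  0.0023  0.975 ]
 [-0.0017 -1.      0.0019]]
tcp in stand -0.004262330490815321 -0.07414290975450613
```

View pics/z15.png

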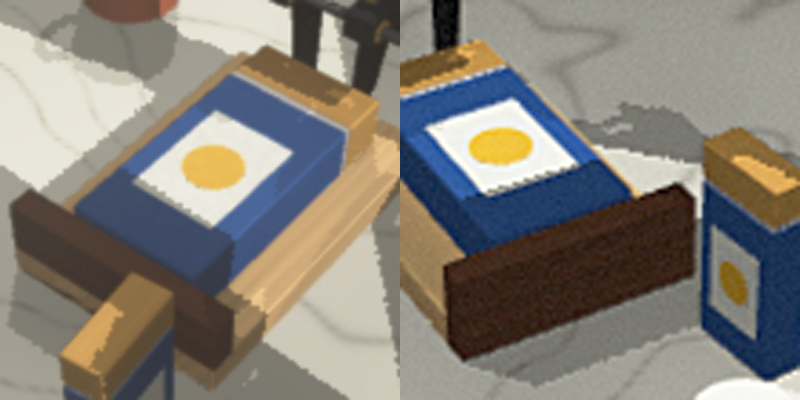

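drive_tool(claw=[0.42,0.42,0.42], translation=[[0,0,0.0007],[0,0,0.0014],[0,0,0.002]], delta_rot=[[0,0,0],[0,0,0],[0,0,0]])

```text
time_s: 16.22
position: [0.4918, -0.1629, 0.0625]
ee_rot: [[0.975, 0.0, 0.221], [-0.221, 0.0, 0.975], [0.0, -1.0, 0.0]]
ft_force: [-1.6, -16.1, -1.7]
finger_gap: 0.42
```

drive_tool(claw=[0.42,0.42], translation=[[0,0,0.0005],[0,0,0.001]], delta_rot=[[0,0,0],[0,0,0]])

```text
time_s: 16.38
position: [0.4923, -0.1629, 0.0626]
ee_rot: [[0.975, 0.001, 0.221], [-0.221, -0.001, 0.975], [0.002, -1.0, -0.001]]
ft_force: [-3.0, -22.7, -1.1]
finger_gap: 0.421
```

drive_tool(claw=[0.42,0.42], translation=[[0,0,0.0005],[0,0,0.001]], delta_rot=[[0,0,0],[0,0,0]])

```text
time_s: 16.55
position: [0.4928, -0.1628, 0.0628]
ee_rot: [[0.975, 0.002, 0.22], [-0.22, -0.003, 0.975], [0.003, -1.0, -0.002]]
ft_force: [-5.2, -30.2, -0.9]
finger_gap: 0.42
```

drive_tool(claw=[0.42,0.42,0.42,0.42,0.42,0.42,0.42,0.42], translation=[[0,0,-0.002],[0,0,-0.004],[0,0,-0.01],[0,0,-0.02],[0,0,-0.035],[0,0,-0.055],[0,-0.03,-0.075],[0,-0.06,-0.09]], delta_rot=[[0,0,0],[0,0,0],[0,0,0],[0,0,0],[0,0,0],[0,0,0],[0,0,0],[0,0,0]])

```text
time_s: 17.22
position: [0.4706, -0.2489, 0.1216]
ee_rot: [[0.975, -0.004, 0.223], [-0.223, 0.004, 0.975], [-0.005, -1.0, 0.003]]
ft_force: [0.8, -0.6, 0.1]
finger_gap: 0.423
```

```bash
python3 look.py 16; python3 - <<'E'
from h import *
p=snap('wrist','w16'); print(repr(p['eye']),repr(p['orientation']))
a=cv2.imread('pics/si16.png')[120:300,260:460];cv2.imwrite('pics/z16.png',cv2.resize(a,None,fx=3.3,fy=3.3,interpolation=2))
a=cv2.imread('pics/sc16.png')[150:300,225:390];cv2.imwrite('pics/y16.png',cv2.resize(a,None,fx=4,fy=4,interpolation=2))
E
```

```text
t 17.22 pos [ 0.4706 -0.2489  0.1216] gap 0.423 F [ 0.8071 -0.6029  0.0572] q [-0.6113  0.5195  1.9029  0.0019  0.7251 -0.3881]
[[ 0.9749 -0.0041  0.2227]
 [-0.2226  0.0044  0.9749]
 [-0.005  -1.      0.0034]]
array([ 0.4886, -0.1741,  0.2714]) array([[ 0.9743, -0.2173, -0.0584],
       [-0.225 , -0.9357, -0.2716],
       [ 0.0044,  0.2778, -0.9606]])
```

View pics/z16.png

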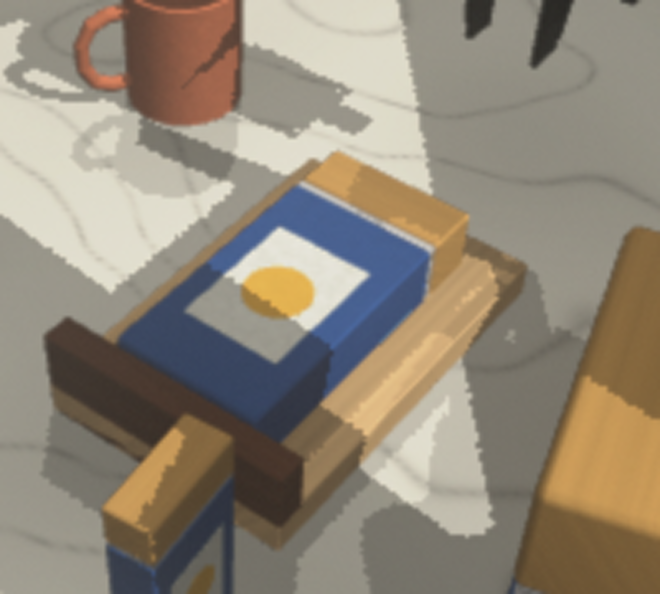

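View pics/y16.png

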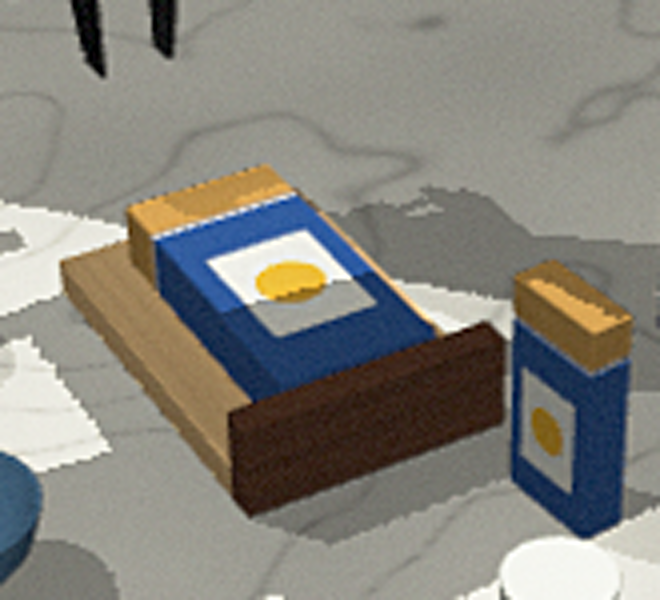

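View pics/w16.png

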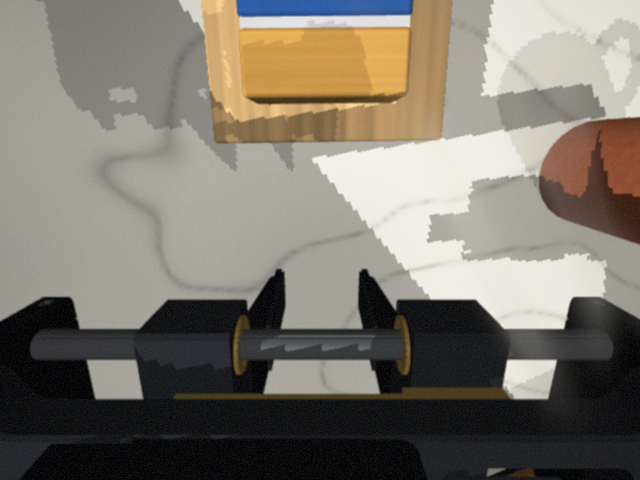

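```bash
python3 - <<'E'
from fit2 import *
A=lambda p:(p[0]/4+225,p[1]/4+150); B=lambda p:(p[0]/3.3+260,p[1]/3.3+120)
fit_lying([A((127,208)),A((266,164)),None,A((438,335)),None,None],[B((337,152)),B((468,214)),B((118,340)),B((258,438)),None,None])
Ew=np.array([0.4886,-0.1741,0.2714]);Rw=np.array([[0.9743,-0.2173,-0.0584],[-0.225,-0.9357,-0.2716],[0.0044,0.2778,-0.9606]])
def r(u,v,z):
    d=Rw@np.array([(u-321.3056)/338.311,(v-237.0247)/338.311,1]); return (Ew+d*(z-Ew[2])/d[2])
a,b=r(214,141,.024),r(443,139,.024); c,d=r(242,96,.064),r(409,95,.064)
ex=(b-a)/np.linalg.norm(b-a); m=(a+b)/2
print('board',np.linalg.norm(b-a),'tin w',np.linalg.norm(d-c),'offset along x',((c+d)/2-m)@ex,'forward',np.cross(ex[:2],((c+d)/2-m)[:2]),'angle',np.arctan2(*(d-c)[1::-1])-np.arctan2(*ex[1::-1]))
stat()
E
```

```text
foot [ 0.5376  0.0478 -0.2044]
[[-0.0212 -0.418 ]
 [ 1.3619 -0.7936]
 [ 2.2262 -1.7261]
 [-1.1719 -1.1318]
 [ 0.6031 -0.0249]
 [-1.4892  0.3257]
 [-0.2134 -3.5379]]
in stand x -0.004220615415000687 y 0.1422200052886525 dyaw 0.01355871863755348
board 0.1610008296386007 tin w 0.09508165967085035 offset along x -0.002662377541479298 forward 0.024463823035528014 angle -0.0023175935258205327
t 17.37 pos [ 0.4719 -0.2494  0.1237] gap 0.419 F [-0.8826 -0.0678 -0.2887] q [-0.6105  0.5158  1.9022  0.0019  0.7221 -0.386 ]
[[ 0.9746  0.002   0.224 ]
 [-0.224   0.0002  0.9746]
 [ 0.0019 -1.      0.0006]]<stdin>:9: DeprecationWarning: Arrays of 2-dimensional vectors are deprecated. Use arrays of 3-dimensional vectors instead. (deprecated in NumPy 2.0)
```

```bash
python3 -c "
from rig import ctrl
print(ctrl.hand_in())"
```

```text
the job is handed in; nothing more can be done
None
```

The tin is lying flat on its broad side on the board with its foot against the rail, and I handed the job in at about 17 s of the 72 s.

**What I did:** I straddled the lid with loosely open fingers and tipped the tin about its lower edge. The support finger then lowered it all the way onto the board. Finally I pushed the lid end with two spread fingers until the foot met the rail, and backed the gripper clear.

**Last checks, by camera:**

| Check | Measured | Allowed |
|---|---|---|
| Foot position along the board (y) | about 0.140 m (wrist camera), 0.142 m (scene and side cameras) | 0.133 to 0.145 m |
| Offset from the centre line (x) | 3 to 4 mm | 30 mm |
| Angle off square | 0.002 rad (wrist camera), 0.014 rad (scene and side cameras) | below 0.10 rad |

- **Level:** I judged the tin flat from the pictures and did not measure its tilt.
- **Disagreement:** the two camera estimates differ by about 2 mm and 0.012 rad. Both are well inside the limits.
- **Force at the rail:** it reached about 30 N against the limit of 40 N. I sent the last two small push steps without checking the force reading in between, so it went higher than it needed to. The readings I took were no more than about 4 N while the tin was away from the rail; these are spot readings, not peaks.
- **Other objects:** nothing else looked moved in the pictures, but I did not measure their positions again.

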